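Rack the exhibit case behind its drop gate

ROBOT

A 7-joint arm with a two-finger parallel gripper is mounted at the origin on the work surface. World frame = base frame: x ahead of the robot, y to its left, z up, the work surface at z = 0. Lengths are in mm, angles in rad, forces in N, time in s.
With the tool pointing down it reaches from about 350 to 900 mm from the base axis. Payload 7.2 kg.
Tool frame: the origin (TCP) lies at the very end of the fingers, on their centre line; the grasp point (between the pads) lies 19 mm behind it; z points along the fingers, y is the direction in which the jaws open and shut (so a half turn about z gives the same grasp; the last joint's range is limited). The gripper opens to 88 mm and grips with 3 to 60 N. Pads are 20 mm wide; open, the fingers measure 115 mm over their backs; the gripper's body (75 mm by 178 mm) begins 61 mm behind the grasp point.
Start: joints at [-1.212, 0.411, -0.013, 1.596, 0.006, 1.134, -0.082], TCP at [258.734, 568.934, 222.653] pointing down, gripper open.
Joint ranges: [-2.95, 2.95], [-0.29, 1.99], [-1.47, 1.44], [0.14, 2.54], [-1.03, 4.17], [0.13, 1.85], [-2.86, 2.86]. Speed limits (rad/s): [2.39, 2.39, 3.01, 3.01, 3.14, 3.14, 3.14].

INTERFACE

Orientations are given as [roll, pitch, yaw] about the fixed x, y, z axes, in that order (R = Rz(yaw) Ry(pitch) Rx(roll)).
In Python, from rig import read_state, cams, sign_off gives the robot as it stands.
- The arm moves only by the tool servo_tool, never from a script. Its argument "moves" is one flat list of numbers, 6 for each row, row after row: the shift along the tool's x, y, z in mm, then the turn, a rotation vector about the tool's x, y, z in degrees. In form: [x, y, z, wx, wy, wz, x, y, z, wx, wy, wz, ...]. A call has 1 to 12 rows; each row is the pose to reach, as a shift and turn from the pose commanded when the call began, along the tool's axes at that moment; what a row does not reach only later rows make up. A row lasts 1/12 s, in which the tool goes at most 41.7 mm and 7.16 degrees, less where a joint would pass 70% of its speed; a pose out of reach is approached as far as the arm can. A call with a gripper value outside its range is refused whole. "jaw" is the finger opening in mm, from 0 to 87.8, set as the call begins (left out, the last holds). The fingers move at their own pace and stop on an object; "force" is the grip in N (left out, the last holds). Time passes only in rows, so rows that repeat a pose let the fingers close. It gives the time, the measured TCP pose, the force and the opening at its end, in the units of the state.
- read_state(): the state, without advancing time (a new reading comes with each control period).
- cams.snapshot(name): name is "side" or "top"; returns a dict with "image" (400x640x3 uint8, red, green, blue), "range_z" (400x640 float32, mm along the optical axis (not along the pixel's ray), 0 where there is no reading), "fx", "fy", "cx", "cy" (pixels), "origin" and "attitude" of the camera in the world. Camera axes: x right, y down, z forward; pixel columns grow to the right and rows downward; lengths in mm; the calibration is good to about 2 mm. A picture is of the moment at which its call begins.
- sign_off(): hands the job in, once; it reports no verdict.
Trained networks look in a picture, given as the dict that the camera call returned (one of the last four; its "shot" number tells which), for a name from the list of things; names that differ only in an ending like _2 or _b are one class to them, and where a whole thing is asked for, a point or a joint stands for the part that bears it (a point fixed in the world has none). Each returns a list of dicts, best first, with "score" (0 to 1); they miss things now and then, are a little off and sometimes report something else, mostly with a low value. They report only what shows in the picture. A call takes as long as a camera call. They do not tell look-alikes from the thing itself.
- cams.cut_out(picture, target): "pixels" (400x640 bool, what is visible of it) and "location" ([column, row] in pixels, amid what is visible of it).
The state is a dict: "t": time; "joint_pos": joint angles; "qvel": joint speeds; "joint_efforts": joint torques, N m; "tcp_pos": TCP position; "eef_rot": TCP orientation; "ft_force": force on the tool from outside, world axes, zero at the start; "moment": the same for the moment, N m; "width": finger opening in mm.
Only numpy, scipy, OpenCV 4.12 (cv2) and the standard library are available. Lean on these libraries where they do the work, as an engineer would, in place of code of your own. Each camera call takes 0.05 s, during which the arm holds its last target. There are 200 camera calls.

TASK

Take the blue exhibit case by its grip tab and slide it, nose first, into the empty rack, letting its own bevelled front edge lift the red-barred drop gate (keep the gripper off the gate), and press it firmly home on the rubber end stop so that the gate falls behind it. Then pull back on the tab until the case bears firmly on the gate, to prove that it is caught, and let go, leaving the case in the rack behind the fallen gate. There are glass slides inside, so keep it level and every push and pull under about 15 N, and leave the other rack and the other things on the desk alone.

Things in the scene. Friction and masses are not known exactly. Their poses are not given: they have to be found in the camera images.
- case: Exhibit case to be racked: blue lid on a white shell, 0.15-0.3 kg, 95 mm long, 70 wide, 28 tall, lying on the desk. Front top edge bevelled: rises from 12 mm above the underside at the nose to 28 mm over the front 25 mm. Origin: on the underside, centre line, in the plane of the rear face; x points to the nose (at x = +95 mm), z up.
- case_tab (a point): Middle of the case's orange, black-ribbed grip tab, at case x = -38, y = 0, z = 17 mm. The tab is 12 mm thick (across y), sticks back from the middle of the rear face to case x = -58 mm, and spans 6 to 28 mm above the case's underside. Axes as the case's.
- rack: Empty aluminium rack, fixed: an open-topped lane. Origin: on the desk, centre line, where the straight lane walls begin; x points into the lane, z up. The case slides on a plate 5 mm thick, 106 wide, rack x = -45 to +125 mm. The gate and end stop are one dark steel frame clamped in slots on it; where along x is not measured: the gate's teeth stop a case's rear face at rack x = s, s anywhere from -12 to +12 mm.
- rack_mouth (a point): Mouth of the empty rack's lane: on the plate, centre line, rack x = -41, z = 5 mm. Axes as the rack's. Lane walls (20 mm tall above the plate) stand about 88 mm apart here, narrow to 72.5 mm at rack x = 0 and stay so inward (1.25 mm play each side of the case).
- end_stop (a joint): How far the rubber end stop is pressed in, m (0 to 0.003); 8 N per mm. Black rubber block at the lane's inner end, 56 mm wide, 22 tall, 8 to 30 mm above the desk, in front of a dark end plate 36 mm tall. It just touches the nose when the case's origin is 3.5 mm further in than where the gate's teeth stop it (at rack x = s + 3.5 mm, s as told for the rack).
- gate (a joint): Angle of the empty rack's drop gate, rad. 0: down on its stop; grows as the teeth are lifted; falls back by its weight. Hinge line 58 mm further in than the teeth, 20 mm above the desk. About 0.22 with the teeth riding on a case. The teeth move 2 mm inward as they rise, so it falls only once the case's rear face is 1.5 mm past where they hang (rack x = s + 1.5 mm).
- rack_gate (a point): Middle of the slots' range for the gate (rack x = 0, z = 42 mm; does not move with it). Gate, 0.1 kg: red cross bar 91 mm long, 38-46 mm above the desk, with two steel teeth hanging from it to 20 mm above the desk, 14 wide, 6 thick, round-ended, 25 mm left and right of centre; the case's tab passes between. Teeth swing inward and up only; they do not lift when a case pulls on them.
- full_rack: The other rack, same in build and axes, holding the stored case; fixed. Its frame is set at its own place. It stands beside the empty one, on either side. Leave it.
- stored_case: Bystander: grey-lidded case in the other rack, same shape and axes as the blue one.
- jar: Bystander: grey powder jar with a black cap, 62 mm wide, 75 tall, standing; origin under its middle.
- dusting_brush: Bystander: dusting brush, 170 mm long, lying on the desk; origin under its middle, x along it.
- marker: Bystander: yellow evidence marker, a plastic tent 60 by 55 mm, 75 tall; origin under its middle.
There are look-alikes about, which are no part of the job. What is shaped like the rack but pink is not meant. There is more than one size of the case; the one meant has the size given above.

How it is judged (in metres and radians):
On the way, in this order (a step that is already met when the one before it is completed fails the run):
1. the case, entering the lane, lifts the gate with its own edge and the gate rides on it (value of joint gate above 0.17 rad and contact force between case and gate above 0.15 N and x of case in the frame of rack between -0.11 and 0.014 m), for 0.2 s.
2. the case is pressed home on the rubber end stop (at least 4 N) with the gate fallen behind it (value of joint gate below 0.05 rad and contact force between case and end_stop above 4 N and x of case in the frame of rack above -0.012 m), for 0.1 s.
3. the case is pulled back onto the fallen gate with at least 3 N (value of joint gate below 0.05 rad and contact force between case and gate above 3 N and contact force between case and end_stop below 0.2 N), for 0.1 s.
At the end, for the whole second after the job is handed in: The blue case lies flat in the empty rack's lane behind the fallen gate (gate angle under 0.05 rad; case origin -14 to +18 mm along the rack's x, as the gate frame is set, within 4 mm of the lane's centre line, 2 to 8 mm high, aligned and level within 0.06 rad), at rest and let go (value of joint gate below 0.05 rad and x of case in the frame of rack between -0.014 and 0.018 m and y of case in the frame of rack between -0.004 and 0.004 m and z of case in the frame of rack between 0.002 and 0.008 m and angle between the x axis of case and the x axis of rack, either way round below 0.06 rad and angle between case's own z axis and vertical below 0.06 rad and linear speed of case below 0.02 m/s and contact force between case and the fingers below 0.05 N); the robot touches nothing.
It fails at once if the case is pressed on the end stop or on the gate with more than 18 N, or on the rack as a whole with more than 25 N (contact force between case and end_stop above 18 N or contact force between case and gate above 18 N or contact force between case and rack above 25 N).
It fails at once if the gripper or arm touches the gate bar (more than 1 N) (contact force between any of the fingers, the arm and gate above 1 N).
It fails at once if the case is tipped more than 0.6 rad (angle between case's own z axis and vertical above 0.6 rad).
It fails at once if the other rack is knocked (more than 2 N) (contact force between any of the fingers, the arm, case and full_rack above 2 N).
It fails at once if the jar, brush, yellow marker or stored case is moved more than 10 mm (distance of any of jar, dusting_brush, marker, stored_case from where it was at the start of the episode above 0.01 m).
It also fails if it takes over 72 s, if anything falls off the work surface, if the arm or the gripper's body presses on something with over 40 N, if the wrist force passes 120 N, or if a joint passes its speed limit or range.

## Working session

There is one attempt and no reset: what is moved stays moved. The work goes in short steps, Python scripts to look and compute and a tool call to move; the robot and the scene stay as the last step left them, time stands still between calls to the robot, and variables do not carry over. Pictures are saved under pics/ and viewed, about 8 in all and at most 12, crops included, and the job is handed in when it is done.

Besides the shell and the picture viewer there is one more tool, called after "Call:" as a command line: name --argument value ..., lists and objects as JSON in quotes. servo_tool: Moves the arm, as the interface text tells. Its arguments: {"type":"object","properties":{"moves":{"type":"array","items":{"type":"number"}},"jaw":{"type":"number"},"force":{"type":"number"}},"required":["moves"]}

```bash
ls; mkdir -p pics
cat > h.py <<'E'
import numpy as np, cv2
from rig import read_state, cams, sign_off
from scipy.spatial.transform import Rotation as Ro
def save(n,im,s=1): cv2.imwrite('pics/'+n,cv2.resize(cv2.cvtColor(im,cv2.COLOR_RGB2BGR),None,fx=s,fy=s,interpolation=cv2.INTER_CUBIC))
def att(p):
    a=np.array(p['attitude'],float)
    return a if a.shape==(3,3) else Ro.from_euler('xyz',a).as_matrix()
def world(p):
    v,u=np.mgrid[0:400,0:640]; z=p['range_z']
    c=np.stack([(u-p['cx'])/p['fx']*z,(v-p['cy'])/p['fy']*z,z],-1)
    w=c@att(p).T+np.array(p['origin']); w[z==0]=np.nan
    return w
E
python3 - <<'E'
from h import *
s=read_state(); print(s)
for n in('top','side'):
    p=cams.snapshot(n); save(n+'0.png',p['image'],1.25); print(n,p['origin'],p['attitude'],p['fx'],p['cx'],p['cy'])
    np.savez(n+'0.npz',w=world(p),im=p['image'])
    for t in('case','rack','case_tab','gate','end_stop','full_rack','stored_case'):
        for r in cams.cut_out(p,t): 
            m=r['pixels']; print(t,round(r['score'],2),r['location'],m.sum(),np.nanmedian(world(p)[m],0).round(0))
E
```

```text
pics
{'t': 0.0, 'joint_pos': array([-1.2122293 ,  0.41188703, -0.01272091,  1.59705452,  0.00558101,
        1.13432543, -0.08219501]), 'qvel': array([ 0.00041941,  0.00136093,  0.00041541,  0.00018453, -0.00025527,
        0.00027355,  0.00060529]), 'joint_efforts': array([-1.27998496e-04, -5.87947655e+01,  6.41628429e-01, -2.91074073e+01,
       -5.38437325e-02,  1.80318486e-02,  1.60891886e-04]), 'tcp_pos': array([258.51849818, 568.45183187, 221.8127772 ]), 'eef_rot': array([-3.13995645e+00,  9.60015120e-05,  2.71485549e+00]), 'ft_force': array([-0.28025242,  0.54587482,  0.30571177]), 'moment': array([ 0.0030843 , -0.00554279,  0.0120517 ]), 'width': 88.00252283402297}
top [  99.11341549   97.73807223 1735.82900194] [-2.93502350e+00  2.89873399e-03 -1.58400555e+00] 511.89275606833536 314.42283924955103 203.92413697473833
case 0.72 [185.4, 217.3] 1226 [406. 538.  34.]
rack 0.82 [352.8, 153.1] 1095 [646. -51.   6.]
rack 0.6 [430.2, 281.8] 1597 [ 186. -283.    6.]
rack 0.59 [306.5, 130.8] 266 [707. 112.  39.]
case_tab 0.98 [182.4, 220.0] 1155 [406. 537.  34.]
case_tab 0.75 [265.0, 1
[... 177 characters left out ...]
ored_case 0.72 [407.5, 152.8] 594 [ 640. -217.   32.]
side [  97.96259358 -731.81198421  684.26415919] [-2.16320397e+00  1.83326083e-03 -4.09535033e-01] 365.43406052259274 323.11014153940306 200.7251160964418
case 0.75 [330.3, 183.6] 502 [553. 263.  26.]
case 0.67 [267.1, 159.9] 667 [406. 513.  31.]
rack 0.9 [398.6, 234.1] 1046 [630. -47.   7.]
rack 0.7 [273.6, 358.4] 4167 [ 184. -288.    5.]
case_tab 0.95 [265.0, 160.0] 635 [404. 512.  32.]
case_tab 0.69 [326.7, 185.3] 471 [549. 262.  26.]
gate 0.57 [402.3, 229.1] 81 [622. -92.  37.]
end_stop 0.49 [418.9, 219.6] 56 [721. -44.  23.]
full_rack 0.69 [431.7, 273.4] 1618 [ 612. -247.   16.]
stored_case 0.86 [439.0, 263.0] 779 [ 637. -220.   33.]
```

View pics/top0.png

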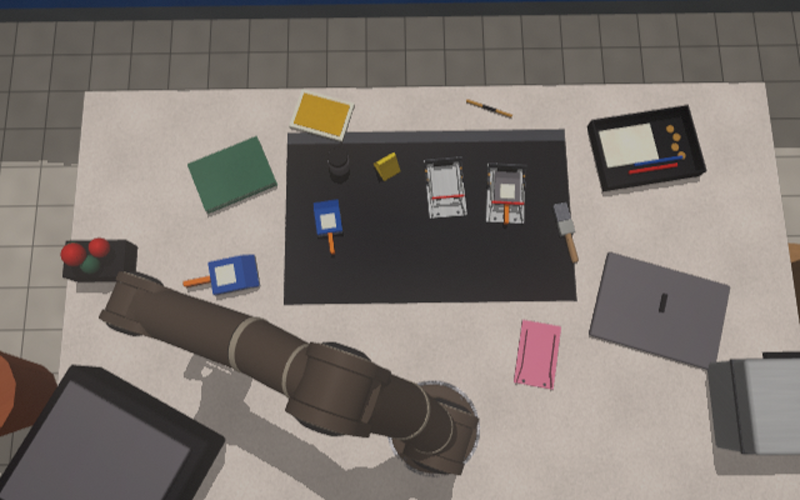

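View pics/side0.png

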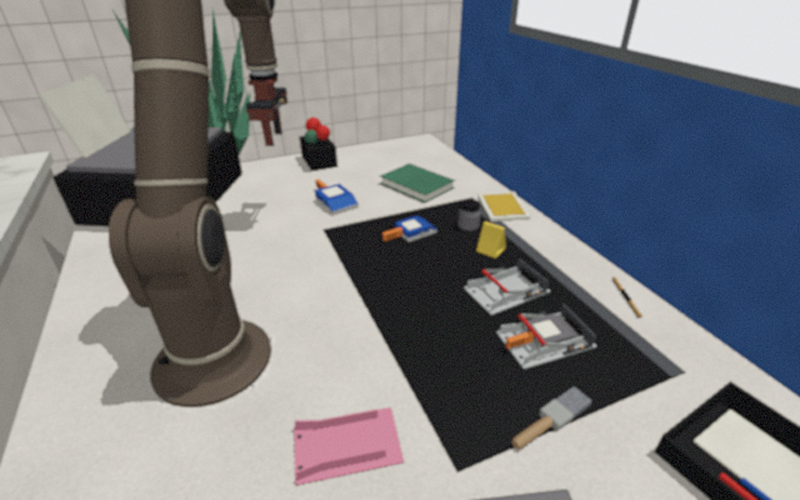

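Candidates in the top picture (raw pixels) are: the blue case on the mat at (265,176), lid height about 27 mm; a blue case off the mat at (185,217), lid about 34 mm, so bigger; and the grey stored case at (407,153). For the rack: the empty one at (353,153), the full one at (401,161) and the pink one at (430,282). I choose the mat case and the empty aluminium rack, and will check them with sizes and a crop.

Run:
```python
from h import *
ims=[]
for n,(a,b) in {'top':((235,145),(325,120)),'side':((300,165),(365,200))}.items():
    d=np.load(n+'0.npz'); w=d['w'];im=d['im'].astype(int)
    for x,y in(a,b):
        ims.append(cv2.resize(d['im'][y:y+70,x:x+90],(390,300),interpolation=cv2.INTER_CUBIC))
    R,G,B=im[...,0],im[...,1],im[...,2]
    for nm,c in(('mat',(560,270)),('off',(406,530))):
        near=np.hypot(w[...,0]-c[0],w[...,1]-c[1])<110
        org=near&(R>130)&(R>B*2)&(R>G*1.4)&(w[...,2]>8)
        body=near&(w[...,2]>8)&(((B>R*1.5)&(B>80))|((R>120)&(abs(R-B)<50)))
        body&=w[...,2]<50
        for k,m in(('tab',org),('body',body)):
            P=w[m]; 
            print(n,nm,k,len(P),P.mean(0).round(1),np.percentile(P[:,2],[50,95]).round(1),cv2.minAreaRect(P[:,:2].astype(np.float32)))
    near=(abs(w[...,0]-650)<110)&(abs(w[...,1]+50)<65)
    red=near&(R>120)&(R>G*2)&(R>B*2); P=w[red]; print(n,'red',len(P),P.mean(0).round(1),cv2.minAreaRect(P[:,:2].astype(np.float32)))
    for lo,hi in((3,10),(20,29),(32,42)):
        m=near&(w[...,2]>lo)&(w[...,2]<hi)&~red; 
        P=w[m]; print(n,lo,len(P),P.mean(0).round(1),cv2.minAreaRect(P[:,:2].astype(np.float32)))
save('crop.png',np.vstack([np.hstack(ims[:2]),np.hstack(ims[2:])]))
```

```text
top mat tab 51 [494.9 268.1  27.7] [27.7 34.6] ((493.7353210449219, 267.6619873046875), (56.2348518371582, 10.761950492858887), 8.696043968200684)
top mat body 520 [568.5 278.6  26.5] [27.  34.7] ((571.2265014648438, 279.8720703125), (97.48918151855469, 71.73749542236328), 7.827601909637451)
top off tab 57 [394.1 616.4  35.4] [35.3 41.9] ((394.4415588378906, 616.0811767578125), (15.309444427490234, 45.6141357421875), 8.932840347290039)
top off body 1046 [411.8 530.3  31.8] [34.1 42.1] ((418.2119140625, 528.22216796875), (204.21401977539062, 185.12391662597656), 74.00658416748047)
top red 32 [616.7 -56.6  44.2] ((616.4410400390625, -54.08998489379883), (5.936143398284912, 82.30573272705078), 4.806024551391602)
top 3 842 [644.5 -48.7   5.9] ((649.7678833007812, -49.91688537597656), (219.1918182373047, 129.59017944335938), 0.034239206463098526)
top 20 109 [684.8 -55.9  24.8] ((655.4528198242188, -53.271095275878906), (157.32652282714844, 100.9899673461914), 5.626114368438721)
top 32 68 [695.4 -45.1  35.8] ((673.8801879882812, -49.46377944946289), (120.83250427246094, 102.4135513305664),
[... 451 characters left out ...]
702751159668)
side off body 496 [411.5 519.3  30.4] [34.5 38.8] ((411.89129638671875, 538.11962890625), (94.90155792236328, 142.5921173095703), 12.007075309753418)
side red 47 [616.1 -43.6  44.6] ((617.9003295898438, -49.91879653930664), (7.58259391784668, 85.66806030273438), 2.4410274028778076)
side 3 899 [643.3 -57.    5.9] ((650.0466918945312, -50.35728454589844), (127.38063049316406, 216.87884521484375), 89.22481536865234)
side 20 292 [672.6 -51.8  24.7] ((654.567138671875, -51.368919372558594), (156.90753173828125, 105.58001708984375), 5.6559062004089355)
side 32 116 [682.  -53.4  36.1] ((674.37255859375, -48.75971984863281), (121.47761535644531, 102.60233306884766), 3.1261327266693115)
```

View pics/crop.png

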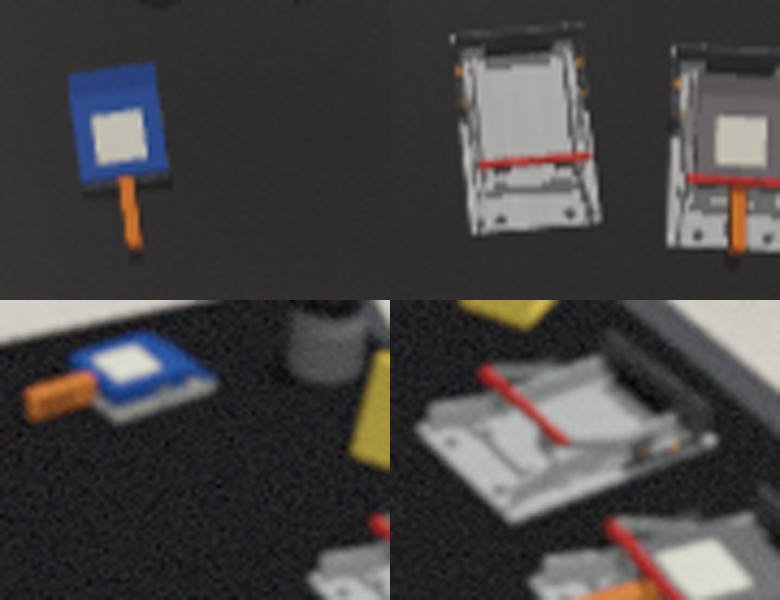

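The crop confirms it. The mat case measures about 97×72 mm, is 28 mm tall and has an orange tab, so it is the one meant; the other is larger. The empty rack, red bar down, stands left of the full one. Next I fit the rack pose and work out the first move.

```bash
cat >> h.py <<'E'
def shift(x,y,z,yaw_deg,tilt=(180,0)):
    "tool-axes shift (mm) and rotvec (deg) from measured pose to TCP target; yaw taken mod 180"
    s=read_state(); R=Ro.from_euler('xyz',s['eef_rot'])
    best=min((R.inv()*Ro.from_euler('xyz',[180,0,yaw_deg+k],degrees=True) for k in(0,180)),key=lambda r:r.magnitude())
    print('tcp',s['tcp_pos'].round(1),'rot',np.degrees(s['eef_rot']).round(2),'f',s['ft_force'].round(2),'w',round(s['width'],1),'t',round(s['t'],2))
    print('shift',R.inv().apply(np.array([x,y,z])-s['tcp_pos']).round(1),'turn',best.as_rotvec(degrees=True).round(2))
def rackfit(w,im):
    im=im.astype(int); near=(abs(w[...,0]-650)<125)&(abs(w[...,1]+50)<75)&(w[...,2]>2)&(w[...,2]<9)
    m=near&(im.min(-1)>95)
    n,l,st,_=cv2.connectedComponentsWithStats(m.astype(np.uint8)); m=l==1+st[1:,4].argmax()
    return w[m]
E
python3 - <<'E'
from h import *
A=[]
for n in('top','side'):
    d=np.load(n+'0.npz'); w=d['w']; P=rackfit(w,d['im']); A.append(P)
    print(n,len(P),cv2.minAreaRect(P[:,:2].astype(np.float32)))
    # end plate / walls
    near=(abs(w[...,0]-650)<120)&(abs(w[...,1]+50)<66)
    Q=w[near&(w[...,2]>20)&(w[...,2]<29)]
    # walls: fit by yaw scan, in rack coords symmetric sides
    for sgn in(1,-1):
        c=np.array([617,-54]); th=np.radians(5); u=np.array([np.cos(th),np.sin(th)]); v=np.array([-u[1],u[0]])
        q=(Q[:,:2]-c)@np.c_[u,v]; k=(q[:,0]>5)&(q[:,0]<80)&(q[:,1]*sgn>25)&(q[:,1]*sgn<60)
        if k.sum()>5: f=np.polyfit(q[k,0],q[k,1],1); print('wall',sgn,k.sum(),f, 'std',(q[k,1]-np.polyval(f,q[k,0])).std())
P=np.vstack(A)
print('all',cv2.minAreaRect(P[:,:2].astype(np.float32)))
shift(484.8,267.1,90,7.8)
E
```

```text
top 277 ((680.0888671875, -45.85735321044922), (92.34898376464844, 80.57398223876953), 4.503065586090088)
wall 1 16 [1.54116838e-02 3.80968426e+01] std 2.703828857527431
wall -1 25 [ -0.16337519 -33.89065017] std 4.760991117121087
side 521 ((627.5519409179688, -54.77779769897461), (111.9498291015625, 109.33378601074219), 3.3944525718688965)
wall 1 47 [ 0.09289571 35.36723719] std 4.737581020214545
wall -1 53 [ -0.08318129 -38.14270807] std 5.128642643991594
all ((649.4849853515625, -53.476863861083984), (155.89305114746094, 109.33378601074219), 3.3944528102874756)
tcp [258.7 568.9 222.7] rot [180.     0.   155.55] f [-0.7   0.19 -0.64] w 87.9 t 0.8
shift [-330.7 -181.2  132.7] turn [  0.     0.   -32.25]
```

Call:
servo_tool --moves '[-330.7, -181.2, 0, 0, 0, -32.25, -330.7, -181.2, 0, 0, 0, -32.25, -330.7, -181.2, 0, 0, 0, -32.25, -330.7, -181.2, 0, 0, 0, -32.25, -330.7, -181.2, 0, 0, 0, -32.25, -330.7, -181.2, 0, 0, 0, -32.25, -330.7, -181.2, 0, 0, 0, -32.25, -330.7, -181.2, 0, 0, 0, -32.25, -330.7, -181.2, 0, 0, 0, -32.25, -330.7, -181.2, 132.7, 0, 0, -32.25, -330.7, -181.2, 132.7, 0, 0, -32.25, -330.7, -181.2, 132.7, 0, 0, -32.25]' --jaw 50

```text
t: 1.8
tcp_pos: [485.8, 266.6, 97.4]
eef_rot: [3.14, 0.003, -3.008]
ft_force: [0.5, 0.2, -0.7]
width: 49.9
```

```bash
cat > rf.py <<'E'
from h import *
from scipy.optimize import minimize
def proj(p,X): 
    c=(X-np.array(p['origin']))@att(p); return np.c_[c[:,0]/c[:,2]*p['fx']+p['cx'],c[:,1]/c[:,2]*p['fx']+p['cy']]
def box(x0,x1,y0,y1,z0,z1): return np.array([[x,y,z] for x in(x0,x1) for y in(y0,y1) for z in(z0,z1)],float)
def fit(p,name):
    S=8; bb=(325,115,90,70) if name=='top' else (360,195,95,70)
    x0,y0,W,H=bb; g=p['image'][y0:y0+H,x0:x0+W].min(-1)
    g=cv2.resize(g,None,fx=S,fy=S,interpolation=cv2.INTER_CUBIC).astype(float)
    data=np.clip((g-60)/80,0,1)
    def rast(q,b):
        c,s=np.cos(q[2]),np.sin(q[2]); X=b@np.array([[c,s,0],[-s,c,0],[0,0,1]])+[q[0],q[1],0]
        u=(proj(p,X)+.5-[x0,y0])*S-.5
        m=np.zeros(g.shape,np.uint8); h=cv2.convexHull((u*16).round().astype(np.int32)); cv2.fillConvexPoly(m,h,255,shift=4); return m
    def cost(q):
        m=cv2.GaussianBlur(rast(q,box(-45,125,-53,53,0,5)),(0,0),S*.5)/255.
        hi=42 if name=='top' else 20
        lo=-75
        r=rast(q,box(-70,-8,lo if name=='side' else -75,75 if name=='top' else hi,0,0))>0
        # exclude far side in the side view
        return (np.abs(m-data)*r).sum()/r.sum()
    best=None
    for yaw in(3,5,7):
        o=minimize(cost,[623,-55,np.radians(yaw)],method='Nelder-Mead',options=dict(initial_simplex=[[623,-55,np.radians(yaw)],[631,-55,np.radians(yaw)],[623,-47,np.radians(yaw)],[623,-55,np.radians(yaw+3)]],xatol=.01))
        if best is None or o.fun<best.fun: best=o
    return best.x[0],best.x[1],np.degrees(best.x[2]),best.fun
E
python3 - <<'E'
from rf import *
for n in('top','side'): print(n,np.round(fit(cams.snapshot(n),n),2))
shift(484.8,267.1,5,7.8)
E
```

```text
top [ 6.1759e+02 -5.3550e+01  3.7500e+00  7.0000e-02]
side [ 6.1771e+02 -5.1850e+01  5.6300e+00  1.0000e-02]
tcp [481.  264.5  92.2] rot [-179.73   -0.56 -172.24] f [-0.64  0.54  0.46] w 50.0 t 1.9
shift [-4.9  2.5 87.1] turn [-0.27 -0.56 -0.04]
```

Call:
servo_tool --moves '[0, 0, 42, 0, 0, 0, 0, 0, 60, 0, 0, 0, 0, 0, 60, 0, 0, 0, 0, 0, 60, 0, 0, 0, 0, 0, 60, 0, 0, 0]'

```text
t: 2.32
tcp_pos: [486.0, 268.4, 40.3]
eef_rot: [3.14, 0.003, -3.005]
ft_force: [0.3, -0.1, 0.3]
width: 49.9
```

Run:
```python
from h import *
shift(484.8,267.1,5,7.8)
```

```text
tcp [486.  268.4  40.3] rot [ 1.7992e+02  1.6000e-01 -1.7219e+02] f [ 0.28 -0.11  0.25] w 49.9 t 2.32
shift [ 1.5 -1.2 35.3] turn [0.08 0.16 0.01]
```

Call:
servo_tool --moves '[0, 0, 15, 0, 0, 0, 0, 0, 25, 0, 0, 0, 0, 0, 25, 0, 0, 0, 0, 0, 25, 0, 0, 0, 0, 0, 25, 0, 0, 0, 0, 0, 25, 0, 0, 0]'

```text
t: 2.82
tcp_pos: [485.0, 267.6, 13.6]
eef_rot: [3.141, 0.001, -3.006]
ft_force: [0.0, 0.4, -0.7]
width: 49.7
```

Run:
```python
from h import *
shift(484.8,267.1,5,7.8)
for n in('top','side'):
    p=cams.snapshot(n); shift(484.8,267.1,5,7.8)
save('pre.png',p['image'][140:240,270:400],6)
```

```text
tcp [485.  267.6  13.6] rot [ 1.7997e+02  6.0000e-02 -1.7220e+02] f [ 0.04  0.37 -0.72] w 49.7 t 2.82
shift [ 0.3 -0.5  8.6] turn [ 0.03  0.06 -0.  ]
tcp [485.  267.6  13.4] rot [ 1.7997e+02  5.0000e-02 -1.7221e+02] f [ 0.17 -0.44 -0.1 ] w 50.1 t 2.87
shift [ 0.2 -0.5  8.4] turn [ 0.03  0.05 -0.01]
tcp [484.9 267.5  13.3] rot [ 1.7998e+02  4.0000e-02 -1.7220e+02] f [-0.26 -0.18 -0.47] w 49.8 t 2.92
shift [ 0.2 -0.4  8.3] turn [ 0.02  0.04 -0.  ]
```

View pics/pre.png

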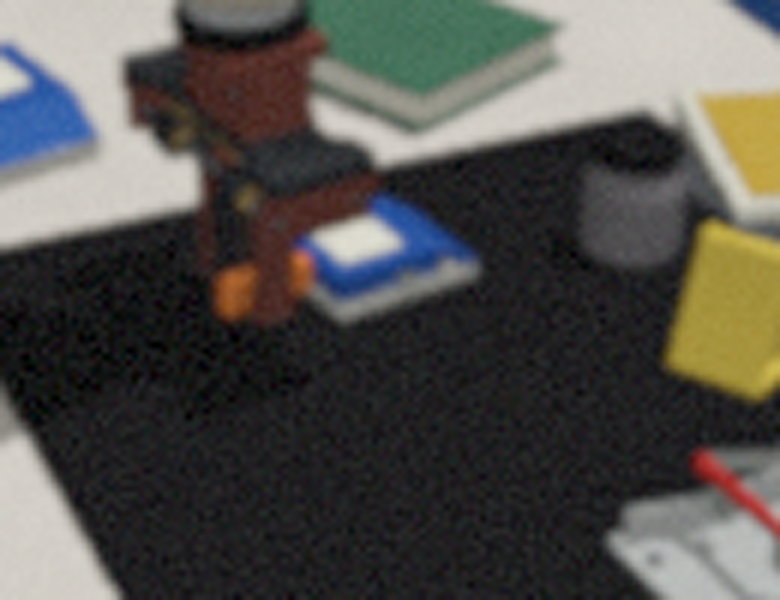

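The picture shows the fingers straddling the orange tab, at about pixel (265,285) of the crop, with the case to the right of them. I go down 8 mm and close.

Call:
servo_tool --moves '[0, 0, 8, 0, 0, 0, 0, 0, 8, 0, 0, 0, 0, 0, 8, 0, 0, 0, 0, 0, 8, 0, 0, 0, 0, 0, 8, 0, 0, 0]'

```text
t: 3.33
tcp_pos: [484.6, 267.3, 4.7]
eef_rot: [-3.142, -0.0, -3.005]
ft_force: [0.1, 0.2, 0.2]
width: 50.3
```

Call:
servo_tool --moves '[0, 0, 0, 0, 0, 0, 0, 0, 0, 0, 0, 0, 0, 0, 0, 0, 0, 0, 0, 0, 0, 0, 0, 0, 0, 0, 0, 0, 0, 0, 0, 0, 0, 0, 0, 0, 0, 0, 0, 0, 0, 0, 0, 0, 0, 0, 0, 0]' --jaw 0 --force 55

```text
t: 4.0
tcp_pos: [484.6, 267.4, 4.8]
eef_rot: [3.141, 0.0, -3.005]
ft_force: [-0.3, -0.5, -0.0]
width: 11.8
```

Call:
servo_tool --moves '[0, 0, -10, 0, 0, 0, 0, 0, -25, 0, 0, 0, 0, 0, -40, 0, 0, 0, 0, 0, -50, 0, 0, 0, 0, 0, -50, 0, 0, 0, 0, 0, -50, 0, 0, 0, 0, 0, -50, 0, 0, 0]'

```text
t: 4.58
tcp_pos: [484.1, 267.1, 54.3]
eef_rot: [-3.141, -0.001, -3.005]
ft_force: [-0.5, -0.8, -3.6]
width: 11.6
```

Run:
```python
from h import *
s=read_state(); print(s['tcp_pos'],s['width'],s['ft_force'],s['moment'])
p=cams.snapshot('side'); w=world(p); save('lift.png',p['image'][120:220,270:400],6)
def case(w,im,c):
    im=im.astype(int);R,G,B=im[...,0],im[...,1],im[...,2]
    m=(np.hypot(w[...,0]-c[0],w[...,1]-c[1])<70)&(B>R*1.5)&(B>90)&(w[...,2]>20)
    return w[m]
for n in('side','top'):
    p=cams.snapshot(n); P=case(world(p),p['image'],(572,279))
    print(n,len(P),P.mean(0).round(1),cv2.minAreaRect(P[:,:2].astype(np.float32)))
    top=P[(P[:,0]<585)]
    A=np.c_[top[:,:2],np.ones(len(top))]; print(np.linalg.lstsq(A,top[:,2],rcond=None)[0])
```

```text
[484.13318692 267.07321976  54.27356633] 11.571959043807825 [-0.53942667 -0.76623678 -3.62033096] [ 0.06369507  0.2315166  -0.07604378]
side 159 [569.  257.3  73.8] ((570.7352294921875, 271.72735595703125), (97.34757995605469, 66.5482177734375), 17.75615882873535)
[ 0.05184896  0.1017206  19.59872133]
top 0 [nan nan nan] ((0.0, 0.0), (0.0, 0.0), 0.0)
[0. 0. 0.]<stdin>:10: RuntimeWarning: Mean of empty slice.
  ret = um.true_divide(
```

View pics/lift.png

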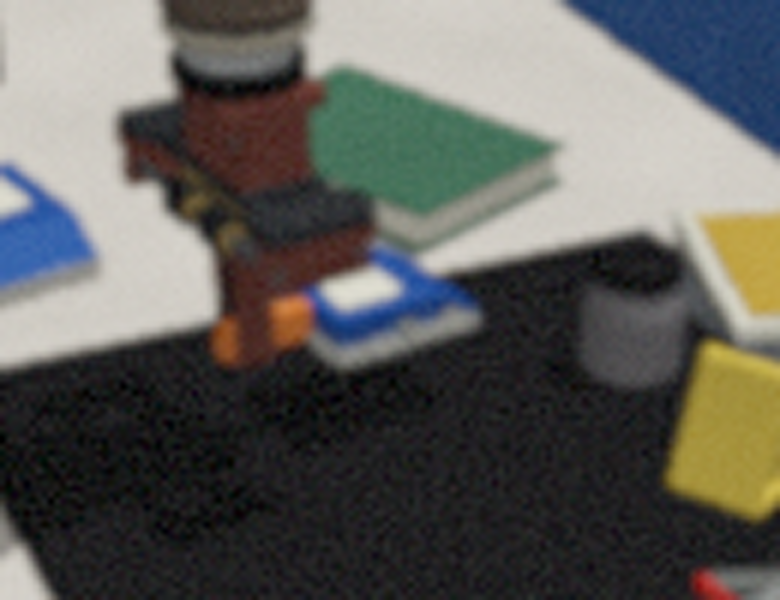

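Case held, looks level (tab gripped at crop (290,320), lid at (365,290)). Now refining the rack yaw before moving.

Run:
```python
from rf import *
def line(P): # fit y-direction line: x as function of y
    f=np.polyfit(P[:,1],P[:,0],1); r=P[:,0]-np.polyval(f,P[:,1]); k=abs(r)<2*r.std()+.5; return np.polyfit(P[k,1],P[k,0],1),r.std()
for n in('top','side'):
    p=cams.snapshot(n); w=world(p); im=p['image'].astype(int); 
    print(n,np.round(fit(p,n),2))
    near=(abs(w[...,0]-650)<120)&(abs(w[...,1]+50)<60)
    R,G,B=[im[...,i] for i in range(3)]
    red=near&(R>110)&(R>G*1.8)&(R>B*1.8)
    f,s=line(w[red]); print('bar yaw',np.degrees(-np.arctan(f[0])),s, w[red].mean(0), w[red][:,1].min(),w[red][:,1].max())
    # image-based bar line, ray-intersected at z=42
    v,u=np.nonzero(red); wt=(R-G)[red]
    O=np.array(p['origin'])
    def ray(u,v,z):
        d=att(p)@np.array([(u-p['cx'])/p['fx'],(v-p['cy'])/p['fx'],1]); return O+d*(z-O[2])/d[2]
    vx,vy,cx,cy=cv2.fitLine(np.c_[u,v].astype(np.float32),cv2.DIST_L2,0,.01,.01).ravel()
    a,b=ray(cx-20*vx,cy-20*vy,43),ray(cx+20*vx,cy+20*vy,43); d=(b-a)*np.sign((b-a)[1]); print('bar img yaw',np.degrees(np.arctan2(-d[0],d[1])), ray(cx,cy,43))
    end=near&(w[...,0]>700)&(w[...,2]>31)&(w[...,2]<42)
    f,s=line(w[end]); print('end yaw',np.degrees(-np.arctan(f[0])),s,w[end].mean(0),end.sum())
    Q=w[near&(w[...,2]>19)&(w[...,2]<30)&(im.min(-1)>70)]
    print('walls',len(Q),cv2.minAreaRect(Q[:,:2].astype(np.float32)))
```

```text
top [ 6.1762e+02 -5.3720e+01  3.8000e+00  7.0000e-02]
bar yaw 4.324719802217406 2.7875938911550953 [617.0776508  -56.32140768  42.40859925] -95.517542860684 -12.68465862341749
bar img yaw 4.330569217786353 [616.90297361 -56.27399499  43.        ]
end yaw 4.4840243949470056 5.07775878969048 [728.08428082 -43.43145849  34.55233874] 48
walls 75 ((653.5564575195312, -48.66338348388672), (158.61326599121094, 95.52223205566406), 6.453808307647705)
side [ 6.1786e+02 -5.2090e+01  5.1600e+00  1.0000e-02]
bar yaw 3.725599479404749 1.4434408671050227 [616.4638012  -47.14784006  44.25370313] -97.3386215487559 -7.87853276004148
bar img yaw 2.8182523069437613 [617.50836064 -46.30551467  43.        ]
end yaw 4.4962534830610466 3.8733446438223114 [730.19913979 -45.19097026  34.55077461] 72
walls 229 ((649.8082275390625, -50.86631393432617), (141.77098083496094, 104.93162536621094), 3.5702478885650635)
```

Run:
```python
from h import *
shift(428.3,-67.1,54.3,4.4)
```

```text
tcp [484.2 267.1  54.1] rot [-1.7997e+02 -6.0000e-02 -1.7220e+02] f [-0.2  -0.18 -2.36] w 11.6 t 4.83
shift [ 100.8 -323.5    0. ] turn [-0.03 -0.06  3.4 ]
```

Call:
servo_tool --moves '[3, -10, 0, 0, 0, 0.1, 10, -30, 0, 0, 0, 0.3, 19, -60, 0, 0, 0, 0.6, 30, -95, 0, 0, 0, 1, 41, -130, 0, 0, 0, 1.4, 53, -168, 0, 0, 0, 1.8, 64, -205, 0, 0, 0, 2.2, 75, -240, 0, 0, 0, 2.5, 85, -272, 0, 0, 0, 2.8, 93, -298, 0, 0, 0, 3.1, 98, -316, 0, 0, 0, 3.3, 100.8, -323.5, 0, 0, 0, 3.4]'

```text
t: 5.83
tcp_pos: [427.4, -70.4, 54.8]
eef_rot: [-3.141, -0.0, -3.07]
ft_force: [0.0, 0.2, -1.8]
width: 11.8
```

Call:
servo_tool --moves '[0, 0, 0, 0, 0, 0, 0, 0, 0, 0, 0, 0, 0, 0, 0, 0, 0, 0]'

```text
t: 6.08
tcp_pos: [428.9, -65.5, 54.7]
eef_rot: [3.141, 0.0, -3.063]
ft_force: [1.0, 0.1, -2.3]
width: 11.4
```

Run:
```python
from h import *
# target: case origin rack x=-120, underside z~12
c=np.radians(4.4); q=np.array([617.7,-52.5])-160*np.array([np.cos(c),np.sin(c)])
shift(*q,17,4.4)
p=cams.snapshot('side'); save('stage.png',p['image'][180:310,340:500],5)
p=cams.snapshot('top'); save('staget.png',p['image'][110:200,300:420],6)
```

```text
tcp [428.9 -65.5  54.7] rot [ 1.7997e+02  1.0000e-02 -1.7550e+02] f [ 0.96  0.13 -2.33] w 11.4 t 6.08
shift [-29.3  -1.6  37.7] turn [0.03 0.01 0.1 ]
```

View pics/stage.png

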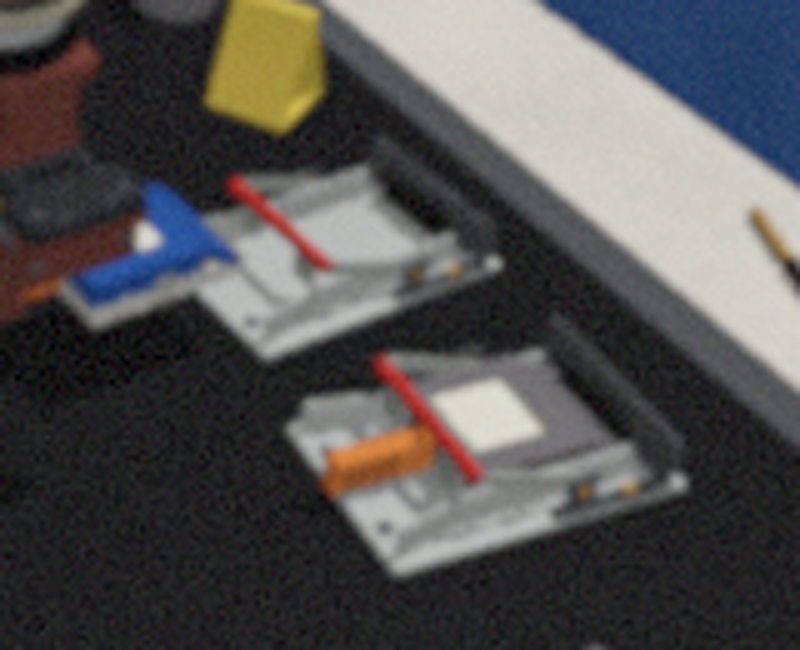

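The side view shows the case at stage in front of the empty rack's mouth, nose at about crop (235,260), mouth at (240,310). The gate bar is down at (280,220). I move in above the mouth.

Call:
servo_tool --moves '[-8, -0.5, 8, 0, 0, 0, -18, -1, 18, 0, 0, 0, -26, -1.5, 27, 0, 0, 0.1, -29.3, -1.6, 34, 0, 0, 0.1, -29.3, -1.6, 37.7, 0, 0, 0.1, -29.3, -1.6, 37.7, 0, 0, 0.1, -29.3, -1.6, 37.7, 0, 0, 0.1, -29.3, -1.6, 37.7, 0, 0, 0.1]'

```text
t: 6.85
tcp_pos: [457.6, -66.1, 17.3]
eef_rot: [3.142, -0.0, -3.067]
ft_force: [-0.4, 0.1, -2.1]
width: 11.9
```

Run:
```python
from h import *
c=np.radians(4.4); u=np.array([np.cos(c),np.sin(c)]); v=np.array([-u[1],u[0]]); O=np.array([617.7,-52.5])
q=O-160*u
shift(*q,10,4.4)
p=cams.snapshot('side'); save('mouth.png',p['image'][190:290,360:490],6); w=world(p); im=p['image'].astype(int)
R,G,B=[im[...,i] for i in range(3)]
q=np.c_[(w[...,:2].reshape(-1,2)-O)@np.c_[u,v],w[...,2].ravel()]
bl=((B>R*1.5)&(B>80)&(w[...,2]>8)).ravel()&(abs(q[:,0]+70)<70)&(abs(q[:,1])<50)
P=q[bl]; print(len(P),P.min(0).round(1),P.max(0).round(1),P.mean(0).round(1))
for a in range(-120,-20,10):
    k=(P[:,0]>=a)&(P[:,0]<a+10); print(a,k.sum(),np.median(P[k,2]).round(1) if k.sum() else '',P[k,1].min().round(1) if k.sum() else '',P[k,1].max().round(1) if k.sum() else '')
print('rect',cv2.minAreaRect(P[:,:2].astype(np.float32)))
```

```text
tcp [457.6 -66.1  17.3] rot [ 180.    -0.  -175.7] f [-0.35  0.14 -2.09] w 11.9 t 6.85
shift [-0.6  1.3  7.3] turn [ 0.  -0.  -0.1]
226 [-118.9  -37.5   26.7] [-27.3  30.5  43.9] [-70.9 -24.1  37. ]
-120 30 35.5 -36.7 -18.1
-110 17 37.7 -37.2 -27.4
-100 21 39.7 -37.5 -26.8
-90 16 39.2 -37.3 -26.2
-80 16 40.6 -37.1 -24.9
-70 25 40.3 -37.0 -8.8
-60 40 40.4 -37.1 6.2
-50 33 38.2 -36.6 21.5
-40 24 31.5 -36.0 27.2
-30 4 28.1 13.3 30.5
rect ((-73.05598449707031, -3.7181777954101562), (92.34146881103516, 67.18804168701172), 0.7337351441383362)
```

View pics/mouth.png

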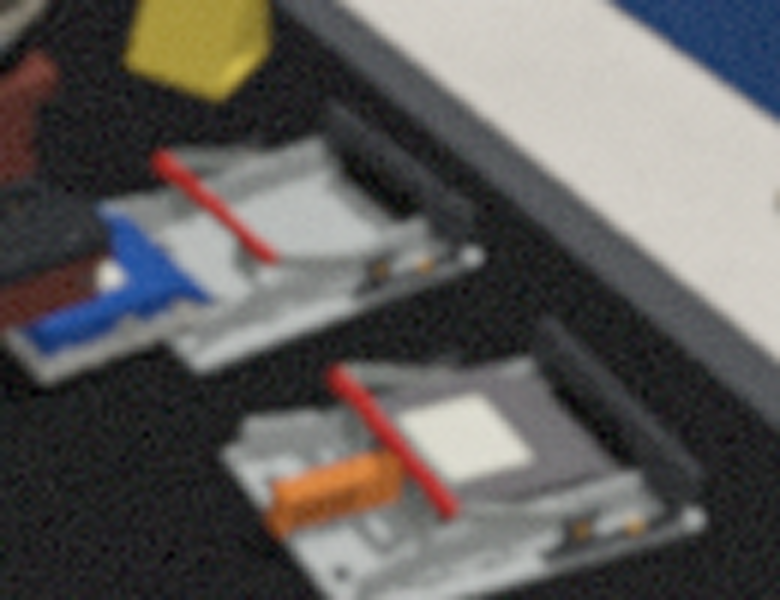

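The case nose is over the plate inside the funnel (nose edge crop (205,295)), level within a few mm, and about 2 mm to the right. I correct and lower it.

Call:
servo_tool --moves '[0, 1, 2, 0, 0, 0, 0, 2, 4, 0, 0, -0.1, 0, 2, 6, 0, 0, -0.1, 0, 2, 6.5, 0, 0, -0.1, 0, 2, 6.5, 0, 0, -0.1, 0, 2, 6.5, 0, 0, -0.1]'

```text
t: 7.4
tcp_pos: [457.7, -64.2, 10.5]
eef_rot: [3.142, -0.0, -3.065]
ft_force: [-0.6, 0.3, -1.6]
width: 11.8
```

Call:
servo_tool --moves '[-3, 0, 0, 0, 0, 0, -8, 0, 0, 0, 0, 0, -13, 0, 0, 0, 0, 0, -18, 0, 0, 0, 0, 0, -23, 0, 0, 0, 0, 0, -25, 0, 0, 0, 0, 0, -25, 0, 0, 0, 0, 0, -25, 0, 0, 0, 0, 0]'

```text
t: 8.07
tcp_pos: [482.8, -62.4, 10.5]
eef_rot: [-3.142, 0.0, -3.065]
ft_force: [0.7, -0.3, -2.4]
width: 12.3
```

Call:
servo_tool --moves '[-2, 0, 0.3, 0, 0, 0, -4, 0, 0.5, 0, 0, 0, -6, 0, 0.5, 0, 0, 0, -8, 0, 0.5, 0, 0, 0, -10, 0, 0.5, 0, 0, 0, -12, 0, 0.5, 0, 0, 0, -14, 0, 0.5, 0, 0, 0, -15, 0, 0.5, 0, 0, 0, -15, 0, 0.5, 0, 0, 0]'

```text
t: 8.82
tcp_pos: [498.1, -61.1, 10.0]
eef_rot: [-3.142, 0.0, -3.065]
ft_force: [-0.9, -1.3, -3.2]
width: 11.7
```

Run:
```python
from h import *
c=np.radians(4.4); u=np.array([np.cos(c),np.sin(c)]); O=np.array([617.7,-52.5])
s=read_state(); print('rack x case',(s['tcp_pos'][:2]-O)@u+40,'y',(s['tcp_pos'][:2]-O)@np.array([-u[1],u[0]]),s['ft_force'],s['moment'])
p=cams.snapshot('side'); save('enter.png',p['image'][190:290,360:490],6)
```

```text
rack x case -79.87277577815806 y 0.5804135463826177 [-0.94684488 -1.25492763 -3.18179181] [-0.17919594  0.39558617 -0.11917567]
```

View pics/enter.png

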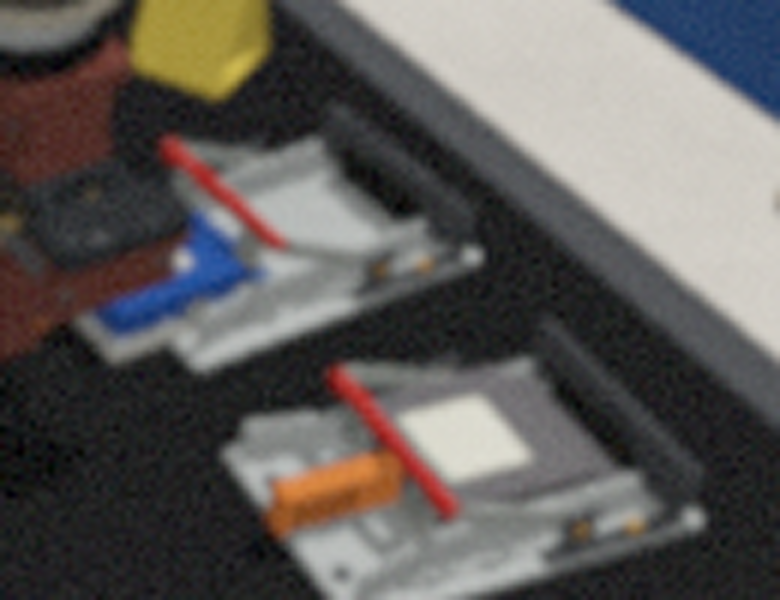

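The gate bar has risen, its near end from (270,258) to (283,243), riding on the case. There is a slight side force toward −y, so I ease 0.7 mm that way and go on.

Call:
servo_tool --moves '[-2, -0.3, 0, 0, 0, 0, -4, -0.7, 0, 0, 0, 0, -6, -0.7, 0, 0, 0, 0, -8, -0.7, 0, 0, 0, 0, -11, -0.7, 0, 0, 0, 0, -14, -0.7, 0, 0, 0, 0, -17, -0.7, 0, 0, 0, 0, -20, -0.7, 0, 0, 0, 0, -23, -0.7, 0, 0, 0, 0, -25, -0.7, 0, 0, 0, 0, -25, -0.7, 0, 0, 0, 0]'

```text
t: 9.78
tcp_pos: [523.4, -59.8, 10.1]
eef_rot: [-3.142, 0.001, -3.065]
ft_force: [-0.4, 0.1, -2.3]
width: 11.7
```

```bash
cat >> h.py <<'E'
c=np.radians(4.4); u=np.array([np.cos(c),np.sin(c)]); vv=np.array([-u[1],u[0]]); O=np.array([617.7,-52.5])
def st():
    F=[]
    for i in range(4):
        cams.snapshot('side') if i else 0
        s=read_state(); F.append(np.r_[s['ft_force'],s['moment']])
    F=np.mean(F,0); d=s['tcp_pos'][:2]-O
    print('t',round(s['t'],2),'case x',round(d@u+40,2),'y',round(d@vv,2),'z',s['tcp_pos'][2].round(2),'F along/side/z',(F[:2]@u).round(2),(F[:2]@vv).round(2),F[2].round(2),'M',F[3:].round(2),'rot',np.degrees(s['eef_rot']).round(2))
E
python3 -c "
from h import *
st()"
```

```text
t 9.93 case x -54.99 y -0.11 z 10.09 F along/side/z 0.24 0.37 -2.66 M [ 0.05  0.08 -0.01] rot [-1.800e+02  4.000e-02 -1.756e+02]
```

Running freely. On to about case x = −12.

Call:
servo_tool --moves '[-3, 0, 0, 0, 0, 0, -6, 0, 0, 0, 0, 0, -10, 0, 0, 0, 0, 0, -14, 0, 0, 0, 0, 0, -18, 0, 0, 0, 0, 0, -22, 0, 0, 0, 0, 0, -26, 0, 0, 0, 0, 0, -30, 0, 0, 0, 0, 0, -34, 0, 0, 0, 0, 0, -38, 0, 0, 0, 0, 0, -41, 0, 0, 0, 0, 0, -41, 0, 0, 0, 0, 0]'

```text
t: 10.93
tcp_pos: [564.5, -56.6, 10.0]
eef_rot: [-3.142, 0.001, -3.065]
ft_force: [-0.2, 1.1, -3.7]
width: 11.2
```

```bash
python3 -c "
from h import *
st()
p=cams.snapshot('side'); save('deep.png',p['image'][190:290,360:490],6)"
```

```text
t 11.08 case x -14.06 y -0.1 z 10.07 F along/side/z 0.64 0.32 -3.07 M [0.06 0.03 0.  ] rot [-1.800e+02  3.000e-02 -1.756e+02]
```

View pics/deep.png

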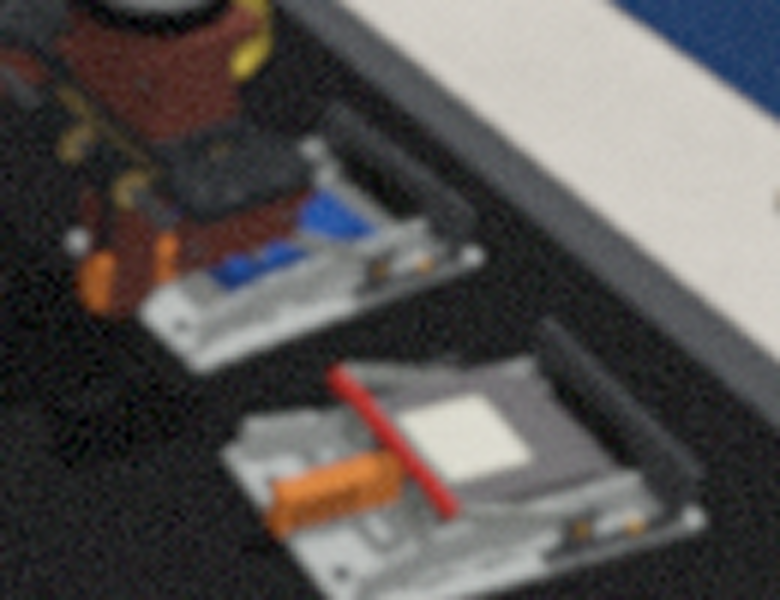

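The lid is well inside the lane, at crop (340,215). The gripper hides the gate bar. Forces show no contact. I press on slowly.

Call:
servo_tool --moves '[-2, 0, 0, 0, 0, 0, -4, 0, 0, 0, 0, 0, -6, 0, 0, 0, 0, 0, -8, 0, 0, 0, 0, 0, -10, 0, 0, 0, 0, 0, -12, 0, 0, 0, 0, 0, -12, 0, 0, 0, 0, 0, -12, 0, 0, 0, 0, 0]'

```text
t: 11.8
tcp_pos: [576.0, -55.8, 10.0]
eef_rot: [-3.142, 0.001, -3.065]
ft_force: [0.4, -0.7, -2.5]
width: 11.9
```

```bash
python3 -c "
from h import *
st()"
```

```text
t 11.95 case x -2.12 y -0.1 z 10.07 F along/side/z 0.6 -0.49 -2.97 M [ 0.02  0.03 -0.04] rot [ 1.800e+02  3.000e-02 -1.756e+02]
```

Call:
servo_tool --moves '[-0.7, 0, 0, 0, 0, 0, -1.4, 0, 0, 0, 0, 0, -2.1, 0, 0, 0, 0, 0, -2.8, 0, 0, 0, 0, 0, -3.5, 0, 0, 0, 0, 0, -3.5, 0, 0, 0, 0, 0, -3.5, 0, 0, 0, 0, 0]'

```text
t: 12.53
tcp_pos: [579.2, -55.6, 10.0]
eef_rot: [-3.142, 0.0, -3.065]
ft_force: [1.0, -0.7, -2.2]
width: 11.4
```

```bash
python3 -c "
from h import *
st()"
```

```text
t 12.68 case x 1.31 y -0.14 z 10.05 F along/side/z 0.31 -0.24 -2.62 M [0.02 0.14 0.01] rot [-1.800e+02  2.000e-02 -1.756e+02]
```

Call:
servo_tool --moves '[-0.4, 0, 0, 0, 0, 0, -0.8, 0, 0, 0, 0, 0, -1.2, 0, 0, 0, 0, 0, -1.2, 0, 0, 0, 0, 0, -1.2, 0, 0, 0, 0, 0]'

```text
t: 13.1
tcp_pos: [580.3, -55.5, 10.0]
eef_rot: [3.142, 0.0, -3.065]
ft_force: [0.4, -0.0, -2.8]
width: 11.5
```

```bash
python3 -c "
from h import *
st()"
```

```text
t 13.25 case x 2.51 y -0.11 z 10.06 F along/side/z 0.15 0.2 -2.57 M [0.   0.11 0.02] rot [ 1.800e+02  2.000e-02 -1.756e+02]
```

Call:
servo_tool --moves '[-0.4, 0, 0, 0, 0, 0, -0.8, 0, 0, 0, 0, 0, -1, 0, 0, 0, 0, 0, -1, 0, 0, 0, 0, 0, -1, 0, 0, 0, 0, 0]'

```text
t: 13.67
tcp_pos: [581.3, -55.4, 10.1]
eef_rot: [3.142, 0.0, -3.065]
ft_force: [0.8, -0.3, -1.8]
width: 11.4
```

```bash
python3 -c "
from h import *
st()"
```

```text
t 13.82 case x 3.45 y -0.13 z 10.07 F along/side/z 0.57 -0.38 -1.93 M [0.05 0.12 0.02] rot [ 1.8000e+02  1.0000e-02 -1.7561e+02]
```

Call:
servo_tool --moves '[-0.4, 0, 0, 0, 0, 0, -0.8, 0, 0, 0, 0, 0, -1, 0, 0, 0, 0, 0, -1, 0, 0, 0, 0, 0, -1, 0, 0, 0, 0, 0]'

```text
t: 14.23
tcp_pos: [582.3, -55.3, 10.1]
eef_rot: [3.142, 0.0, -3.065]
ft_force: [0.1, 0.5, -2.8]
width: 11.7
```

```bash
python3 -c "
from h import *
st()
p=cams.snapshot('top'); save('topdeep.png',p['image'][105:195,310:430],6)"
```

```text
t 14.38 case x 4.43 y -0.1 z 10.03 F along/side/z -0.16 0.29 -2.23 M [ 0.    0.12 -0.01] rot [ 1.800e+02  1.000e-02 -1.756e+02]
```

Call:
servo_tool --moves '[-0.4, 0, 0, 0, 0, 0, -0.8, 0, 0, 0, 0, 0, -1, 0, 0, 0, 0, 0, -1, 0, 0, 0, 0, 0]'

```text
t: 14.77
tcp_pos: [583.2, -55.3, 10.0]
eef_rot: [3.142, 0.0, -3.065]
ft_force: [-0.3, 0.4, -2.5]
width: 11.5
```

```bash
python3 -c "
from h import *
st()"
```

```text
t 14.92 case x 5.4 y -0.08 z 10.01 F along/side/z -0.09 0.07 -1.9 M [ 0.04  0.12 -0.02] rot [ 180.     0.  -175.6]
```

Call:
servo_tool --moves '[-0.3, 0, 0, 0, 0, 0, -0.6, 0, 0, 0, 0, 0, -0.6, 0, 0, 0, 0, 0]'

```text
t: 15.17
tcp_pos: [583.4, -55.2, 10.0]
eef_rot: [3.141, -0.001, -3.065]
ft_force: [-2.4, -1.2, -0.3]
width: 11.5
```

```bash
python3 -c "
from h import *
st()"
```

```text
t 15.32 case x 5.64 y -0.1 z 9.96 F along/side/z -2.22 -0.03 -0.82 M [ 0.03  0.46 -0.01] rot [ 1.800e+02 -3.000e-02 -1.756e+02]
```

Contact with the rubber begins at about x = 5.4. I build up the press.

Call:
servo_tool --moves '[-0.3, 0, 0, 0, 0, 0, -0.6, 0, 0, 0, 0, 0, -0.9, 0, 0, 0, 0, 0, -1.2, 0, 0, 0, 0, 0, -1.2, 0, 0, 0, 0, 0]'

```text
t: 15.73
tcp_pos: [583.8, -55.2, 9.8]
eef_rot: [3.141, -0.002, -3.065]
ft_force: [-5.8, 0.3, 1.3]
width: 11.5
```

```bash
python3 -c "
from h import *
st()"
```

```text
t 15.88 case x 6.03 y -0.08 z 9.78 F along/side/z -5.93 0.66 1.49 M [ 0.02  1.15 -0.03] rot [ 1.7999e+02 -1.2000e-01 -1.7561e+02]
```

Call:
servo_tool --moves '[-0.4, 0, 0, 0, 0, 0, -0.8, 0, 0, 0, 0, 0, -1, 0, 0, 0, 0, 0, -1, 0, 0, 0, 0, 0, -1, 0, 0, 0, 0, 0, -1, 0, 0, 0, 0, 0]'

```text
t: 16.38
tcp_pos: [583.9, -55.2, 9.8]
eef_rot: [3.141, -0.004, -3.065]
ft_force: [-8.8, -0.1, 5.0]
width: 11.7
```

```bash
python3 -c "
from h import *
st()
p=cams.snapshot('top'); a=p['image'][115:175,320:380]
p=cams.snapshot('side'); b=p['image'][195:255,370:450]
save('home.png',np.hstack([a,b]),5.5)"
```

```text
t 16.53 case x 6.19 y -0.11 z 9.79 F along/side/z -8.77 1.09 4.17 M [0.03 1.67 0.02] rot [ 179.98   -0.21 -175.62]
```

View pics/home.png

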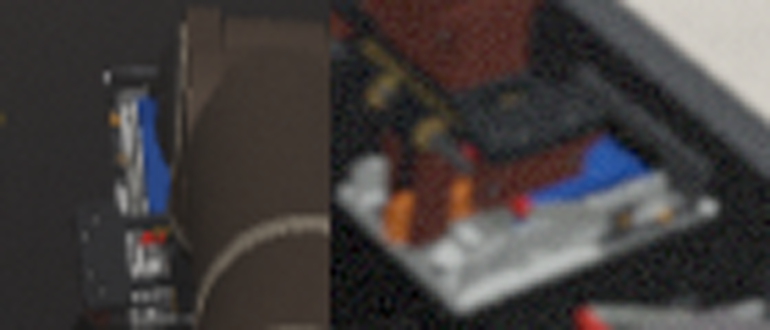

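The bar's near end is back at raw pixel (404,232); it was (405,233) when down and (407,230) when lifted. So the gate has fallen, and the press reads about 8.8 N. Now I pull back.

Call:
servo_tool --moves '[1, 0, 0, 0, 0, 0, 2, 0, 0, 0, 0, 0, 3, 0, 0, 0, 0, 0, 4, 0, 0, 0, 0, 0, 5, 0, 0, 0, 0, 0, 6, 0, 0, 0, 0, 0, 6, 0, 0, 0, 0, 0]'

```text
t: 17.22
tcp_pos: [580.1, -55.6, 10.1]
eef_rot: [-3.142, 0.0, -3.065]
ft_force: [-0.2, -0.5, -1.8]
width: 11.8
```

```bash
python3 -c "
from h import *
st()"
```

```text
t 17.37 case x 2.36 y -0.1 z 10.07 F along/side/z 0.3 0.03 -2.07 M [ 0.02  0.19 -0.01] rot [-1.800e+02  2.000e-02 -1.756e+02]
```

Call:
servo_tool --moves '[0.3, 0, 0, 0, 0, 0, 0.6, 0, 0, 0, 0, 0, 0.9, 0, 0, 0, 0, 0, 0.9, 0, 0, 0, 0, 0, 0.9, 0, 0, 0, 0, 0]'

```text
t: 17.78
tcp_pos: [579.8, -55.5, 10.2]
eef_rot: [-3.142, 0.001, -3.065]
ft_force: [2.7, 0.3, -3.7]
width: 11.8
```

```bash
python3 -c "
from h import *
st()"
```

```text
t 17.93 case x 1.96 y -0.03 z 10.2 F along/side/z 3.79 -0.15 -3.97 M [ 0.09 -0.56 -0.09] rot [ 1.800e+02  7.000e-02 -1.756e+02]
```

The case bears on the gate. I raise the pull to about 8 N.

Call:
servo_tool --moves '[0.3, 0, 0, 0, 0, 0, 0.6, 0, 0, 0, 0, 0, 0.8, 0, 0, 0, 0, 0, 0.8, 0, 0, 0, 0, 0, 0.8, 0, 0, 0, 0, 0, 0.8, 0, 0, 0, 0, 0]'

```text
t: 18.43
tcp_pos: [579.8, -55.4, 10.4]
eef_rot: [-3.141, 0.003, -3.065]
ft_force: [5.7, 1.1, -4.5]
width: 11.4
```

```bash
python3 -c "
from h import *
st()"
```

```text
t 18.58 case x 1.97 y -0.05 z 10.46 F along/side/z 6.36 0.33 -4.36 M [ 0.14 -1.12 -0.1 ] rot [-1.7999e+02  1.7000e-01 -1.7560e+02]
```

The pull reads 6.4 N with no further motion, so the case is caught. I ease off, release and retreat.

Call:
servo_tool --moves '[-0.8, 0, 0.2, 0, 0, 0, -1.5, 0, 0.4, 0, 0, 0, -2.2, 0, 0.6, 0, 0, 0, -2.2, 0, 0.6, 0, 0, 0, -2.2, 0, 0.6, 0, 0, 0]'

```text
t: 19.0
tcp_pos: [579.8, -55.5, 9.7]
eef_rot: [3.141, -0.001, -3.065]
ft_force: [-2.8, 0.4, 5.3]
width: 11.7
```

Call:
servo_tool --moves '[0, 0, 0, 0, 0, 0, 0, 0, 0, 0, 0, 0, 0, 0, 0, 0, 0, 0, 0, 0, 0, 0, 0, 0, 0, 0, 0, 0, 0, 0, 0, 0, 0, 0, 0, 0]' --jaw 32

```text
t: 19.5
tcp_pos: [580.4, -55.5, 9.3]
eef_rot: [3.142, -0.0, -3.065]
ft_force: [0.0, -0.6, 0.7]
width: 31.7
```

Call:
servo_tool --moves '[3, 0, -2, 0, 0, 0, 10, 0, -6, 0, 0, 0, 20, 0, -12, 0, 0, 0, 30, 0, -25, 0, 0, 0, 42, 0, -45, 0, 0, 0, 60, 0, -75, 0, 0, 0, 80, 0, -105, 0, 0, 0, 100, 0, -130, 0, 0, 0, 120, 0, -150, 0, 0, 0, 120, 0, -150, 0, 0, 0, 120, 0, -150, 0, 0, 0]'

```text
t: 20.42
tcp_pos: [460.5, -64.9, 160.9]
eef_rot: [-3.142, 0.003, -3.065]
ft_force: [0.7, -0.5, -0.0]
width: 32.4
```

Run:
```python
from h import *
st()
p=cams.snapshot('side'); b=p['image'][190:290,360:490]; w=world(p)
save('end.png',b,6); im=p['image'].astype(int);R,G,B=[im[...,i] for i in range(3)]
red=(R>110)&(R>G*1.8)&(R>B*1.8)&(abs(w[...,0]-617)<25)&(abs(w[...,1]+50)<60)
print('bar',w[red].mean(0))
bl=(B>R*1.5)&(B>80)&(abs(w[...,0]-665)<80)&(abs(w[...,1]+50)<60); P=w[bl]
print('lid',len(P),cv2.minAreaRect(P[:,:2].astype(np.float32)),np.median(P[P[:,0]<690],0))
```

```text
t 20.57 case x -117.36 y 0.07 z 158.73 F along/side/z 0.67 -0.17 -0.28 M [ 0.05 -0.01  0.01] rot [ 1.7999e+02 -4.0000e-02 -1.7558e+02]
bar [615.93931138 -50.06914868  40.49670144]
lid 216 ((681.4955444335938, -40.433189392089844), (97.54694366455078, 85.30044555664062), 2.811491012573242) [674.35549685 -55.95868487  33.5650234 ]
```

View pics/end.png

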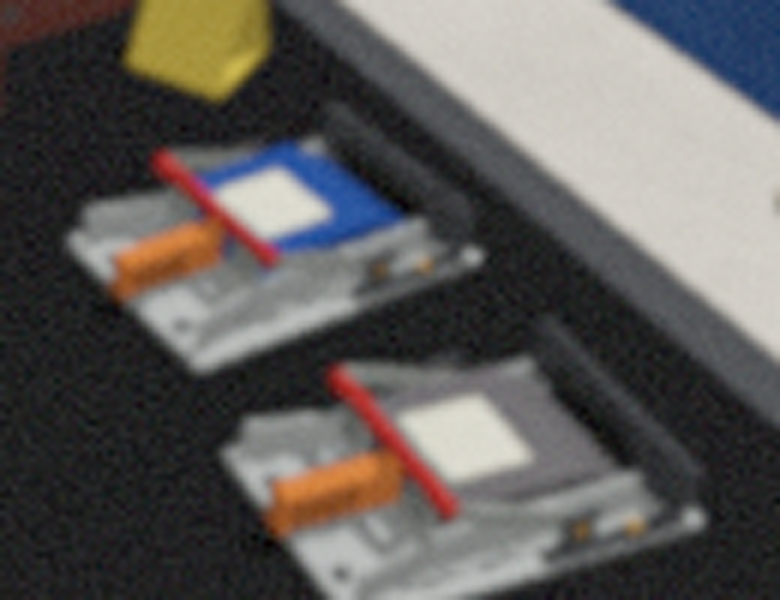

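The blue case lies flat in the lane, lid at (300,200). The gate bar is down, from (160,160) to (270,258), as it was before entry. The tab at (170,255) is free and the stored case and marker have not moved. Handing in.

```bash
python3 -c "
from h import *
print(sign_off())"
```

```text
the job is handed in; nothing more can be done
None
```

The blue case is in the empty rack behind the fallen gate, let go, and the job is handed in at about 20.6 s of the 72 s.

- **Gate lift:** I took the 95×70 mm case from the mat by its tab and slid it in. The side camera showed the gate bar rise on the case's front edge.
- **Press home:** The wrist force reached about 8.8 N on the rubber stop. The red bar's near end was then back at its lowered pixel.
- **Pull back:** The pull reached about 6.4 N on the gate and the case did not move further.
- **Last checks:** In the final picture the case lies flat in the lane with the gate down and the tab free. The lid is about 33.6 mm above the desk, as expected on the plate. The arm is clear, and the stored case and yellow marker look unmoved; the jar and brush were not in that picture.

**Weak or disagreeing checks:**
- The two cameras' rack-yaw estimates ran from 2.8° to 6.5°. I used 4.4°, and the case slid in with only about 1 N of side force.
- The gate angle itself could only be judged from images. The gripper partly hid the bar during the deepest part of the push.
- The last lid-rectangle fit came out too wide (97×85 mm), probably stray blue pixels, so I relied on the picture for alignment.

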